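# Hold the stained slide over the light pad, label up

## Robot

A 6-joint arm with a two-finger parallel gripper is mounted at the origin on the work surface. World frame = base frame: x ahead of the robot, y to its left, z up, the work surface at z = 0. Lengths are in mm, angles in rad, forces in N, time in s.
With the tool pointing down it reaches from about 300 to 775 mm from the base axis. Payload 14.6 kg.
Tool frame: the origin (TCP) lies between the finger pads; the fingertips stand 8 mm ahead of it and the grasp point (between the pads) lies 11 mm behind it; z points along the fingers, y is the direction in which the jaws open and shut (so a half turn about z gives the same grasp; the last joint's range is limited). The gripper opens to 94 mm and grips with 3 to 60 N. Pads are 16 mm wide; open, the fingers measure 119 mm over their backs; the gripper's body (75 mm by 177 mm) begins 78 mm behind the grasp point.
Start: joints at [1.148, 0.3, 1.521, -0, 1.321, -0.067], TCP at [191.584, 515.543, 213.446] pointing down, gripper open.
Joint ranges: [-3.03, 3.03], [-0.79, 2.21], [0.23, 2.52], [-1.04, 4.18], [0, 3.07], [-2.55, 2.55]. Speed limits (rad/s): [2.22, 2.22, 2.57, 3.14, 3.14, 3.14].

## Interface

Orientations are given as [roll, pitch, yaw] about the fixed x, y, z axes, in that order (R = Rz(yaw) Ry(pitch) Rx(roll)).
In Python, from cell import manip gives the robot as it stands. The module is installed in compiled form; this text tells all that it offers.
- The arm moves only by the tool send_rows, never from a script. Its argument "series" is a list that holds one entry, the list of rows, each a list of 5 numbers: the opening, from 0 (shut) to 1 (fully open), then the shift along the tool's x, y, z in mm, then the turn about the tool's z in degrees. In form: [[[gripper, dx, dy, dz, roll], ...]]. A call has 1 to 10 rows; each row is the pose to reach, as a shift and turn from the pose commanded when the call began, along the tool's axes at that moment; what a row does not reach only later rows make up. A row lasts 1/10 s, in which the tool goes at most 50 mm and 8.59 degrees, less where a joint would pass 70% of its speed; a pose out of reach is approached as far as the arm can. A call with a gripper value outside its range is refused whole. The fingers move at their own pace and stop on an object; "newtons" is the grip in N (left out, the last holds). Time passes only in rows, so rows that repeat a pose let the fingers close. It gives the time, the measured TCP pose, the force and the opening at its end, in the units of the state.
- manip.read_state(): the state, without advancing time (a new reading comes with each control period).
- manip.camera(name): name is "scene" or "top" or "wrist"; returns a dict with "img" (400x640x3 uint8, red, green, blue), "vfov" (degrees; the focal length in pixels is half the picture's height over the tangent of half this angle, whatever the lens; pixels are square), "cx", "cy" (the principal point, pixels), "dist" ([k1, k2, p1, p2, k3] as OpenCV has them; the pictures are not rectified), "pose" (4x4, takes a point from camera to world coordinates); the wrist camera has in their place "T_tool_cam" (4x4, takes a point from camera to tool coordinates, whose origin is the TCP and whose axes are the flange's). Camera axes: x right, y down, z forward; pixel columns grow to the right and rows downward; lengths in mm; the calibration is good to about 2 mm. A picture is of the moment at which its call begins: read the wrist's pose just before it. There is no depth.
- manip.sign_off(): hands the job in, once; it reports no verdict.
Trained networks look in a picture, given as the dict that the camera call returned (one of the last four; its "shot" number tells which), for a name from the list of things; names that differ only in an ending like _2 or _b are one class to them, and where a whole thing is asked for, a point or a joint stands for the part that bears it (a point fixed in the world has none). Each returns a list of dicts, best first, with "conf" (0 to 1); they miss things now and then, are a little off and sometimes report something else, mostly with a low value. They report only what shows in the picture. A call takes as long as a camera call. They do not tell look-alikes from the thing itself.
- manip.find_in(target, picture): "rect" ([left, top, width, height] in pixels, round what is visible of it).
- manip.silhouettes(target, picture): "pixels" (400x640 bool, what is visible of it) and "rect" ([left, top, width, height] in pixels, round what is visible of it).
The state is a dict: "clock": time; "joints": joint angles; "qd": joint speeds; "effort": joint torques, N m; "eef_pos": TCP position; "eef_rot": TCP orientation; "wrist_force": force on the tool from outside, world axes, zero at the start; "moment": the same for the moment, N m; "finger_gap": finger opening in mm.
Only numpy, scipy, OpenCV 4.12 (cv2) and the standard library are available. Lean on these libraries where they do the work, as an engineer would, in place of code of your own. Each camera call takes 0.05 s, during which the arm holds its last target. There are 200 camera calls.

## Task

Two slide dippers (blue frames that each carry one glass slide) hang on the drain stand: find the one whose slide has a frosted end, marked by a small notch in its corner, and lift that dipper up and off its hook. Bring it over the middle of the lit light pad and hold it there about a hand's breadth above the pad, touching nothing else, with the frosted end uppermost and tipped back about halfway between upright and flat so that the label side looks upward. Finish while still holding it still there; leave the other dipper hanging and everything else where it stands.

Things in the scene. Friction and masses are not known exactly. Their poses are not given: they have to be found in the camera images.
- dipper: dipper to take: upright blue frame 116 x 34 x 7 mm, 35 g, holding a glass slide. Origin: hanging point, mid width and thickness, on the underside of the hanging eye's top bar. z: along the frame to its top (frosted) end, top edge z=+8, foot z=-108. x: square to the faces, out of the label side. y: across. Eye opening 14 wide, z=-24..0. Side edges y=+-17 straight for z=-108..0: grip there.
- label (a point): middle of the paper label (black dots, blue stripe) on the slide's white frosted end, which spans z=-28..-50 mm of the dipper; this point is at x=+1, y=0, z=-42 mm of the dipper. Only the +x side bears the label; the back of the frosted end is blank white. The label may face away from the stand's post or towards it. Below it: clear glass with a pink stain.
- notch (a point): the notch: an 8 x 8 mm square cut out of the frame's top corner at its +y side, top right as seen facing the label, with the slide's own corner clipped below it. Point at the cut's middle, y=+13, z=+4 mm of the dipper. Only the dipper to take has it.
- slide_mid (a point): middle of the slide in that dipper, 66 mm below the dipper's origin along its z; axes as the dipper's
- blank_dipper: the other dipper on the opposite hook: same blue frame, size, origin and axes, but all corners square and a plain clear slide, no frosted end, no label. To be left hanging
- stand: fixed white wire drain stand; origin on the bench under its post. Round steel drip tray 168 mm across, 14 high; post 10 mm thick, knob top at z=156 mm. Four wire hooks along its +x, +y, -x, -y. The two dippers hang on the +x and -x hooks, either one on either, 55 mm out from the post, their flat faces square to the hook; the other hooks are empty.
- hook_tip (a point): end of the stand's +x hook (all four are alike), 73 mm out from the post, 5 mm wire. The level seat runs 45 to 65 mm out, wire top 140 mm above the bench; beyond it the tip turns up and out, its top 8 mm above the seat. To come free a dipper must rise 9 to 18 mm, then go straight outward, away from the post, by 30 mm or more.
- pad: fixed, lit white light pad on the bench, 140 mm (x) by 190 mm (y), 8 mm thick; origin in the middle of its underside
- jar: lidded staining jar, 64 x 64 mm, 100 mm high, loose; origin in the middle of its underside. Bystander
- tip_box: pipette tip box, black base and clear lid, 118 x 83 x 73 mm, loose; origin in the middle of its underside. Bystander
- pipette: pipette lying on the bench, 260 mm long along its x, 34 mm wide, 25 mm high, loose; origin on the bench under its barrel. Bystander
Mind the look-alikes: they are no part of the job. There is more than one size of the pad; the job needs the larger. Leave any yellow look-alike of the stand alone.

How it is judged (in metres and radians):
On the way:
1. the notched dipper is held in the gripper, clear of the stand (contact force between the fingers and dipper above 1 N and contact force between dipper and stand below 0.05 N and distance of dipper from where it was at the start of the episode above 0.04 m), for 0.2 s.
At the end, for the whole second after the job is handed in: notched dipper held still in the gripper, touching nothing else; label side within 60 deg of straight up, frosted end on top (long axis within 75 deg of upright); slide's middle within 50 mm sideways of the pad's middle, 60-220 mm above the bench; other things moved under 20 mm (contact force between the fingers and dipper above 1 N and angle between dipper's own x axis and vertical below 1.06 rad and angle between dipper's own z axis and vertical below 1.32 rad and horizontal distance between slide_mid and pad below 0.05 m and height (world z) of slide_mid between 0.06 and 0.22 m and contact force between dipper and pad below 0.05 N and contact force between dipper and blank_dipper below 0.05 N and contact force between dipper and stand below 0.05 N and contact force between dipper and jar below 0.05 N and contact force between dipper and tip_box below 0.05 N and contact force between dipper and pipette below 0.05 N and linear speed of dipper below 0.03 m/s and distance of each of blank_dipper, jar, tip_box, pipette from where it was at the start of the episode below 0.02 m); the arm keeps its last pose, push and grip.
It fails at once if the blank dipper is knocked or taken off its hook (distance of blank_dipper from where it was at the start of the episode above 0.03 m).
It fails at once if the jar, tip box or pipette is pushed away (distance of any of jar, tip_box, pipette from where it was at the start of the episode above 0.03 m).
It fails at once if the dipper is dropped or let down onto the bench (height (world z) of slide_mid below 0.035 m).
It also fails if it takes over 35 s, if anything falls off the work surface, if the arm or the gripper's body presses on something with over 40 N, if the wrist force passes 120 N, or if a joint passes its speed limit or range.

## Working session

There is one attempt and no reset: what is moved stays moved. The work goes in short steps, Python scripts to look and compute and a tool call to move; the robot and the scene stay as the last step left them, time stands still between calls to the robot, and variables do not carry over. Pictures are saved under pics/ and viewed, about 8 in all and at most 12, crops included, and the job is handed in when it is done.

Besides the shell and the picture viewer there is one more tool, called after "Emit:" as name(argument=value, ...), one argument or row to a line, values as JSON. send_rows: Moves the arm, as the interface text tells. Its arguments: {"type":"object","properties":{"series":{"type":"array"},"newtons":{"type":"number"}},"required":["series"]}

```bash
mkdir -p pics; cat > h.py <<'E'
import numpy as np,cv2
from cell import manip
from scipy.spatial.transform import Rotation as R
def K(p):
    f=200/np.tan(np.radians(p['vfov'])/2); return np.array([[f,0,p['cx']],[0,f,p['cy']],[0,0,1.]])
def pose(p,s=None):
    if 'pose' in p: return np.array(p['pose'])
    s=s or manip.read_state(); T=np.eye(4); T[:3,:3]=R.from_euler('xyz',s['eef_rot']).as_matrix(); T[:3,3]=s['eef_pos']; return T@np.array(p['T_tool_cam'])
def ray(p,uv,T=None):
    T=pose(p) if T is None else T
    u=cv2.undistortPoints(np.array([[uv]],float),K(p),np.array(p['dist'],float))[0,0]
    d=T[:3,:3]@np.array([u[0],u[1],1]); return T[:3,3],d/np.linalg.norm(d)
def onz(p,uv,z,T=None):
    o,d=ray(p,uv,T); return o+d*(z-o[2])/d[2]
def proj(p,X,T=None):
    T=np.linalg.inv(pose(p) if T is None else T); X=np.atleast_2d(X).astype(float)
    return cv2.projectPoints(X,cv2.Rodrigues(T[:3,:3])[0],T[:3,3],K(p),np.array(p['dist'],float))[0][:,0]
def tri(rs):
    A=0;b=0
    for o,d in rs:
        P=np.eye(3)-np.outer(d,d);A=A+P;b=b+P@o
    return np.linalg.solve(A,b)
def save(n,img): cv2.imwrite('pics/'+n+'.png',img[:,:,::-1])
E
python3 - <<'E'
from h import *
print(manip.read_state())
for c in ['scene','top']:
    p=manip.camera(c); save(c+'0',p['img']); print(c,np.round(p['pose'],2).tolist(),p['vfov'])
    for n in ['dipper','blank_dipper','label','notch','stand','hook_tip','pad','jar','tip_box','pipette']:
        print(n,[(np.round(d['rect']).tolist(),round(d['conf'],2)) for d in manip.find_in(n,p)])
E
```

```text
{'clock': 0.0, 'joints': array([ 1.14838043e+00,  3.00467714e-01,  1.52157218e+00, -1.60135094e-06,
        1.32069205e+00, -6.65894569e-02]), 'qd': array([-0.00130864, -0.00159185, -0.00018219,  0.00115397, -0.00092865,
        0.00073248]), 'effort': array([ 2.54308634e-04, -5.31803405e+01, -3.52740884e+01,  7.08354078e-02,
        2.43672665e-02, -8.86278963e-05]), 'eef_pos': array([191.49656817, 515.32140394, 212.89194526]), 'eef_rot': array([-3.14045579e+00, -7.42610144e-05,  2.78576657e+00]), 'wrist_force': array([ 0.11354249,  0.18990659, -0.10872781]), 'moment': array([-0.01342996, -0.01957964,  0.03264389]), 'finger_gap': 93.86049430459221}
scene [[-0.53, 0.56, -0.64, 1138.2], [0.85, 0.36, -0.39, 348.64], [0.01, -0.75, -0.66, 743.2], [0.0, 0.0, 0.0, 1.0]] 55.507370694350605
dipper [([276.0, 153.0, 10.0, 37.0], 0.68)]
blank_dipper [([241.0, 172.0, 16.0, 36.0], 0.61)]
label [([272.0, 153.0, 14.0, 37.0], 0.6)]
notch [([272.0, 155.0, 11.0, 34.0], 0.81), ([237.0, 154.0, 58.0, 70.0], 0.73)]
stand [([239.0, 160.0, 58.0, 64.0], 0.94), ([277.0, 118.0, 50.0, 57.0], 0.67), ([196.0, 225
[... 467 characters left out ...]
01491364920855
dipper [([403.0, 227.0, 28.0, 4.0], 0.47), ([178.0, 153.0, 96.0, 84.0], 0.32)]
blank_dipper [([412.0, 172.0, 24.0, 13.0], 0.46)]
label [([408.0, 231.0, 21.0, 7.0], 0.45)]
notch [([407.0, 227.0, 21.0, 6.0], 0.67), ([176.0, 154.0, 97.0, 80.0], 0.56)]
stand [([371.0, 166.0, 89.0, 82.0], 0.63), ([394.0, 272.0, 91.0, 93.0], 0.56)]
hook_tip [([377.0, 168.0, 82.0, 75.0], 0.68), ([402.0, 230.0, 31.0, 8.0], 0.29)]
pad [([177.0, 264.0, 67.0, 53.0], 0.62), ([177.0, 155.0, 95.0, 79.0], 0.59)]
jar [([296.0, 72.0, 40.0, 47.0], 0.57)]
tip_box [([367.0, 70.0, 45.0, 62.0], 0.86)]
pipette [([303.0, 198.0, 23.0, 127.0], 0.92), ([402.0, 230.0, 27.0, 6.0], 0.48), ([365.0, 70.0, 46.0, 63.0], 0.41)]
```

View pics/scene0.png

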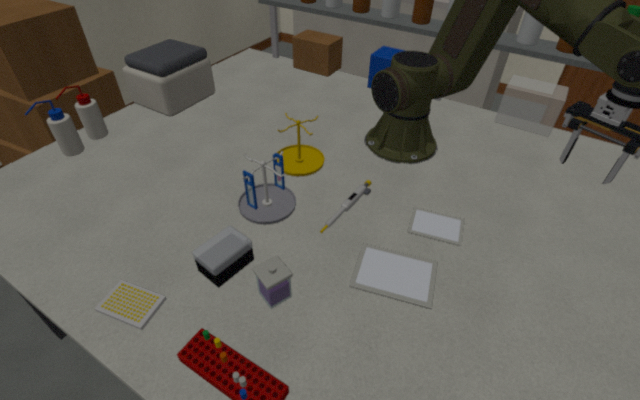

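View pics/top0.png

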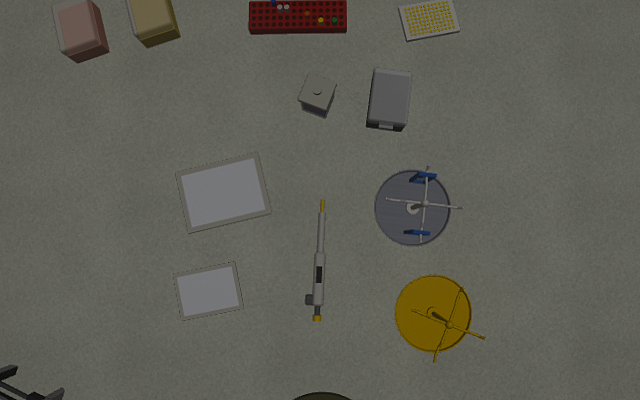

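Pictures 2 of 12. Candidates for the target dipper are the near-robot one (scene 279,171; top 417,232) and the far one (scene 249,190; top 423,177). The white stand is at scene (267,190); the yellow stand is a look-alike. The large pad is at scene (395,275), top (223,192). I'll check the dippers in a close crop.

```bash
python3 - <<'E'
from h import *
p=manip.camera('scene'); t=manip.camera('top')
a=cv2.resize(p['img'][145:225,232:302],None,fx=6,fy=6,interpolation=cv2.INTER_CUBIC)
b=cv2.resize(t['img'][160:250,370:465],None,fx=4,fy=4,interpolation=cv2.INTER_CUBIC)
im=np.zeros((480,800,3),np.uint8); im[:,:420]=a; im[:360,420:]=b; im=np.clip(im*1.7,0,255).astype(np.uint8); save('crop1',im)
for n,uv,z in [('knob',(425,204),156),('base',(412,208.5),14),('hookfar',(428,166),146),('hooknear',(421,243),146),('hl',(387,199),146),('hr',(462,208),146),('far',(423,177),130),('near',(417,232),130)]:
    print(n,onz(t,uv,z).round(1))
for z,uv in [(156,(264.5,163)),(14,(267,203))]: print(onz(p,uv,z).round(1))
# pads
m=(t['img'].min(2)>130).astype(np.uint8)
for s in manip.silhouettes('pad',t):
    c=cv2.findContours(s['pixels'].astype(np.uint8),0,2)[0]; c=max(c,key=cv2.contourArea)
    r=cv2.minAreaRect(c); bx=cv2.boxPoints(r); X=np.array([onz(t,q,8) for q in bx]); print('pad',s['conf'],X[:,:2].round(0).tolist(),X.mean(0).round(1))
for n in ['jar','tip_box','pipette']:
    d=manip.find_in(n,t)[0]['rect']; print(n,onz(t,(d[0],d[1]),50).round(),onz(t,(d[0]+d[2],d[1]+d[3]),50).round())
E
```

```text
knob [ 515.4 -198.   156. ]
base [ 515.3 -198.1   14. ]
hookfar [ 588.3 -207.7  146. ]
hooknear [ 443.  -190.8  146. ]
hl [ 526.1 -128.2  146. ]
hr [ 507.9 -270.5  146. ]
far [ 569.3 -200.7  130. ]
near [ 463.7 -186.6  130. ]
[ 523.4 -189.   156. ]
[ 524.5 -193.5   14. ]
pad 0.78 [[379.0, 323.0], [405.0, 184.0], [303.0, 165.0], [276.0, 302.0]] [340.5 243.6   8. ]
pad 0.67 [[600.0, 325.0], [643.0, 138.0], [507.0, 105.0], [464.0, 288.0]] [553.7 214.    8. ]
jar [813.  48.  50.] [712. -40.  50.]
tip_box [ 812. -104.   50.] [ 675. -194.   50.]
pipette [818. -99.  50.] [ 672. -198.   50.]
```

View pics/crop1.png

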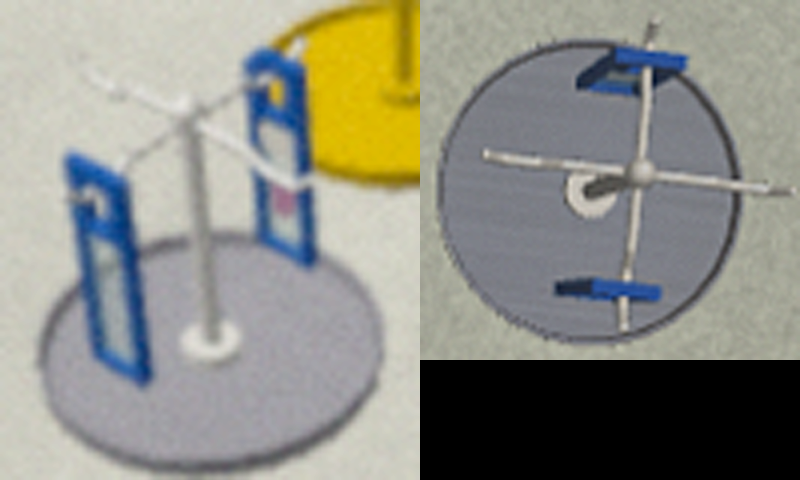

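Picture 3 of 12: the near-robot dipper (scene 279,171) shows a white frosted end, a pink stain and a missing corner at its right. The far one is plain. I still need the label's facing, so I'll plan a wrist view.

```bash
cat >> h.py <<'E'
def shift(to,yaw,frm=None):
    s=manip.read_state(); p=np.array(s['eef_pos'] if frm is None else frm[:3]); y=s['eef_rot'][2] if frm is None else frm[3]
    M=R.from_euler('xyz',[np.pi,0,y]).as_matrix()
    return (M.T@(np.array(to)-p)).round(1).tolist(), round(-np.degrees((yaw-y+np.pi)%(2*np.pi)-np.pi),1)
E
python3 - <<'E'
from h import *
p=manip.camera('wrist'); print(np.round(p['T_tool_cam'],3).tolist(),p['vfov'])
yaw=3.024
for q in [(330,-185,290),(400,-190,260),(360,-100,280)]:
    T=np.eye(4);T[:3,:3]=R.from_euler('xyz',[np.pi,0,yaw]).as_matrix();T[:3,3]=q
    print(q,shift(q,yaw,[191.584,515.543,213.446,2.7858]),proj(p,[[463,-190,148],[463,-190,32],[515,-198,156]],T@np.array(p['T_tool_cam'])).round().tolist(), (T@np.array(p['T_tool_cam']))[:3,3].round())
E
```

```text
[[-0.0, -0.97, -0.242, 70.201], [1.0, -0.0, 0.001, 0.052], [-0.001, -0.242, 0.97, -171.414], [0.0, 0.0, 0.0, 1.0]] 61.404511668568404
(330, -185, 290) ([-373.8, -608.5, -76.6], np.float64(-13.6)) [[331.0, 314.0], [328.0, 267.0], [329.0, 361.0]] [ 260. -177.  461.]
(400, -190, 260) ([-441.1, -588.8, -46.6], np.float64(-13.6)) [[329.0, 265.0], [326.0, 225.0], [326.0, 321.0]] [ 330. -182.  431.]
(360, -100, 280) ([-372.3, -518.3, -66.6], np.float64(-13.6)) [[244.0, 302.0], [263.0, 256.0], [244.0, 351.0]] [290. -92. 451.]
```

Emit:
send_rows(
  series=[
    [[1,-27,-36,-10,-3],[1,-54,-72,-20,-6],[1,-81,-108,-30,-9],[1,-108,-144,-40,-12],[1,-135,-180,-47,-13.6],[1,-162,-216,-47,-13.6],[1,-189,-252,-47,-13.6],[1,-216,-288,-47,-13.6],[1,-243,-324,-47,-13.6],[1,-270,-360,-47,-13.6]],
  ],
)

```text
clock: 2.45
eef_pos: [319.3, 82.3, 260.8]
eef_rot: [3.141, 0.001, 3.023]
wrist_force: [1.5, 0.4, -0.5]
finger_gap: 94.0
```

```bash
python3 - <<'E'
from h import *
s=manip.read_state();print(s['clock'],s['eef_pos'],s['eef_rot'],shift((400,-190,260),3.024))
E
```

```text
2.45 [319.29408879  82.31022369 260.77624438] [3.14125455e+00 1.14745631e-03 3.02344440e+00] ([-112.2, -260.9, 0.8], np.float64(-0.0))
```

Emit:
send_rows(
  series=[
    [[1,-16,-38,0,0],[1,-32,-76,0,0],[1,-48,-114,0,0],[1,-64,-152,0,0],[1,-80,-190,0,0],[1,-96,-228,0,0],[1,-112,-261,0,0],[1,-112,-261,0,0],[1,-112,-261,0,0]],
  ],
)

```text
clock: 3.35
eef_pos: [399.5, -188.6, 260.1]
eef_rot: [3.141, -0.001, 3.022]
wrist_force: [0.5, 0.1, -0.0]
finger_gap: 94.2
```

```bash
python3 - <<'E'
from h import *
s=manip.read_state();p=manip.camera('wrist');T=pose(p,s);save('w1',p['img'])
import pickle;pickle.dump((p,T),open('w1.pkl','wb'))
print(s['clock'],s['eef_pos'])
for n in ['dipper','label','notch','stand']:
    print(n,[(np.round(d['rect']).tolist(),round(d['conf'],2)) for d in manip.find_in(n,p)])
im=p['img'][180:400,200:460]; save('w1c',np.clip(cv2.resize(im,None,fx=2.7,fy=2.7,interpolation=cv2.INTER_CUBIC)*1.4,0,255).astype(np.uint8))
E
```

```text
3.35 [ 399.46103838 -188.57714301  260.12453045]
dipper [([306.0, 227.0, 37.0, 46.0], 0.98)]
label [([309.0, 223.0, 37.0, 48.0], 0.81)]
notch [([308.0, 225.0, 38.0, 46.0], 0.86)]
stand [([263.0, 198.0, 124.0, 180.0], 0.69), ([153.0, 1.0, 186.0, 163.0], 0.64)]
```

View pics/w1c.png

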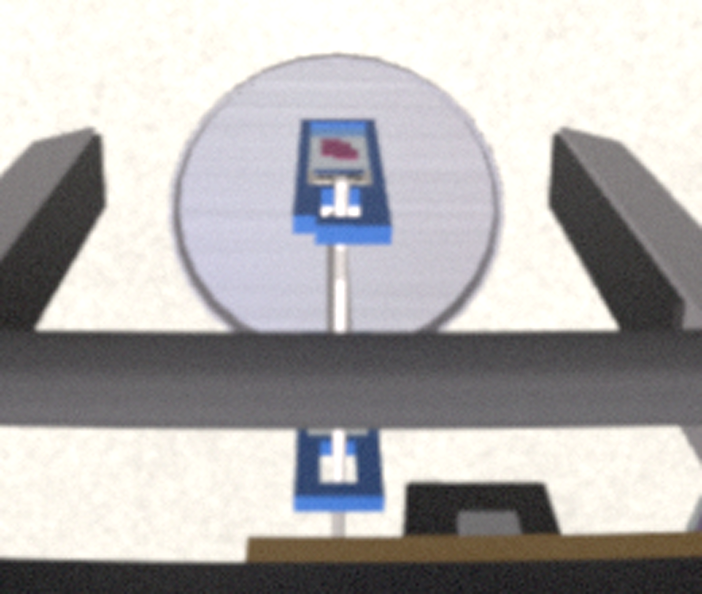

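Picture 4 of 12: the near dipper shows the stain, the label stripe on the robot-facing side (crop 340,172) and the notch at crop (304,232). The notch is on the world −y side, which is top right when facing the label. So the label faces −x, away from the post.

```bash
python3 - <<'E'
from h import *
import pickle;p,T=pickle.load(open('w1.pkl','rb'))
f=lambda u,v,z:onz(p,(200+u/2.7,180+v/2.7),z,T).round(1)
print('R top mid',f(390.5,234,148),'L cut mid',f(293.5,225,140),'notch cut side',f(316,234,148))
print('foot L,R front',f(303,120,32),f(375,120,32))
print('far top',f(294,504,148),f(384,504,148),'wire',f(340,280,140),f(338,525,146))
s=p; c=np.array([463,-190]);
d=manip.camera('top')
for a in [3.024]:
    print(shift((463,-190,200),a))
E
```

```text
R top mid [ 465.5 -174.1  148. ] L cut mid [ 461.9 -207.1  140. ] notch cut side [ 462.5 -199.2  148. ]
foot L,R front [ 459.2 -206.    32. ] [ 463.2 -173.    32. ]
far top [ 571.1 -220.9  148. ] [ 575.2 -187.5  148. ] wire [ 484.9 -193.5  140. ] [ 584.5 -205.9  146. ]
([-63.2, 5.1, 60.7], np.float64(0.0))
```

Emit:
send_rows(
  series=[
    [[1,-35,3,0,0],[1,-64,5.6,20,0],[1,-64,5.6,50,0],[1,-64,5.6,80,0],[1,-64,5.6,110,0],[1,-64,5.6,130,0],[1,-64,5.6,145,0],[1,-64,5.6,151,0],[1,-64,5.6,151,0],[1,-64,5.6,151,0]],
  ],
)

```text
clock: 4.65
eef_pos: [464.2, -190.4, 110.3]
eef_rot: [-3.141, 0.001, 3.023]
wrist_force: [-0.2, -0.3, -0.1]
finger_gap: 93.4
```

```bash
python3 - <<'E'
from h import *
p=manip.camera('wrist'); save('w2',p['img']); print(manip.read_state()['eef_pos'])
E
```

```text
[ 464.29441954 -190.46274453  110.40991157]
```

View pics/w2.png

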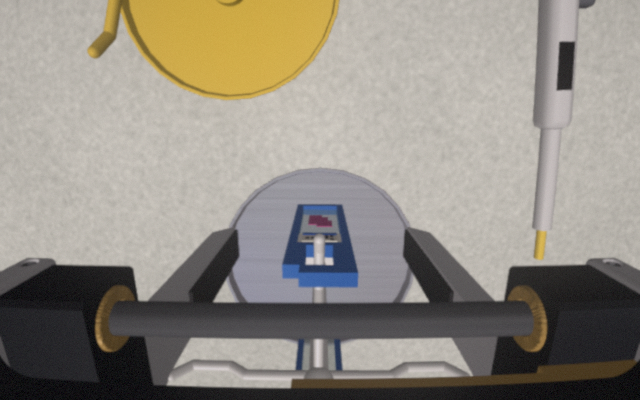

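Picture 5 of 12: the dipper is centred between the fingers at (320,245), with label dots and stripe visible. Closing now.

Emit:
send_rows(
  series=[
    [[0.2,0,0,0,0],[0.2,0,0,0,0],[0.2,0,0,0,0],[0.2,0,0,0,0],[0.2,0,0,0,0],[0.2,0,0,0,0],[0.2,0,0,0,0],[0.2,0,0,0,0]],
  ],
  newtons=30,
)

```text
clock: 5.5
eef_pos: [463.9, -190.4, 109.4]
eef_rot: [3.142, -0.0, 3.023]
wrist_force: [-0.5, -0.8, 0.6]
finger_gap: 33.4
```

Emit:
send_rows(
  series=[
    [[0.2,0,0,-5,0],[0.2,0,0,-10,0],[0.2,0,0,-13.5,0],[0.2,0,0,-13.5,0],[0.2,12,0,-13.5,0],[0.2,25,0,-13.5,0],[0.2,40,0,-13.5,0],[0.2,55,0,-13.5,0],[0.2,65,0,-13.5,0],[0.2,65,0,-13.5,0]],
  ],
)

```text
clock: 6.5
eef_pos: [398.7, -182.6, 123.1]
eef_rot: [-3.142, 0.0, 3.023]
wrist_force: [-1.2, -0.6, -1.3]
finger_gap: 33.4
```

```bash
python3 - <<'E'
from h import *
p=manip.camera('wrist'); save('w3',p['img']); print(manip.read_state()['eef_pos'],shift((540,212,170),3.024))
E
```

```text
[ 399.39244451 -182.7978254   123.19829586] ([-92.8, 408.7, -46.8], np.float64(-0.1))
```

View pics/w3.png

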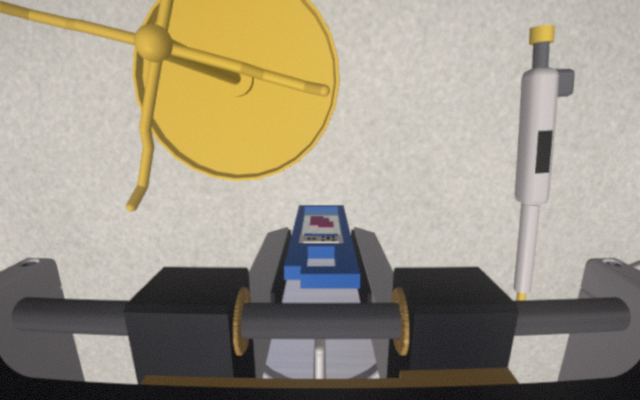

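Picture 6 of 12: the dipper is held upright and off the hook at (322,245), label side toward the camera. The tool can't tilt, so I'll stand the foot on the fixed pad and swing the dipper back about the jaw axis.

Emit:
send_rows(
  series=[
    [[0.2,0,0,-30,0],[0.2,0,0,-60,0],[0.2,-8,35,-67,0],[0.2,-16,75,-67,0],[0.2,-24,115,-67,0],[0.2,-32,155,-67,0],[0.2,-40,195,-67,0],[0.2,-48,235,-67,0],[0.2,-56,275,-67,0],[0.2,-64,315,-67,0]],
  ],
)

```text
clock: 7.55
eef_pos: [500.9, 124.7, 189.9]
eef_rot: [3.142, 0.0, 3.023]
wrist_force: [0.5, -1.0, -0.5]
finger_gap: 34.1
```

Emit:
send_rows(
  series=[
    [[0.2,-8,35,0,0],[0.2,-15,65,10,0],[0.2,-20,85,30,0],[0.2,-20,90,50,0],[0.2,-20,90,65,0],[0.2,-20,90,75,0],[0.2,-20,90,75,0],[0.2,-20,90,75,0]],
  ],
)

```text
clock: 8.35
eef_pos: [531.0, 209.6, 115.5]
eef_rot: [3.141, 0.001, 3.023]
wrist_force: [0.2, 0.1, 0.2]
finger_gap: 33.8
```

```bash
python3 - <<'E'
from h import *
s=manip.read_state();print(s['eef_pos'])
p=manip.camera('scene');save('s2',np.clip(cv2.resize(p['img'][160:320,330:490],None,fx=3.7,fy=3.7,interpolation=cv2.INTER_CUBIC)*1.3,0,255).astype(np.uint8))
x=s['eef_pos'];print(proj(p,[[x[0],x[1],x[2]-77],[x[0],x[1],8]]).round(1))
E
```

```text
[530.98756363 209.60090286 115.50633496]
[[398.6 257.7]
 [396.7 265.8]]
```

View pics/s2.png

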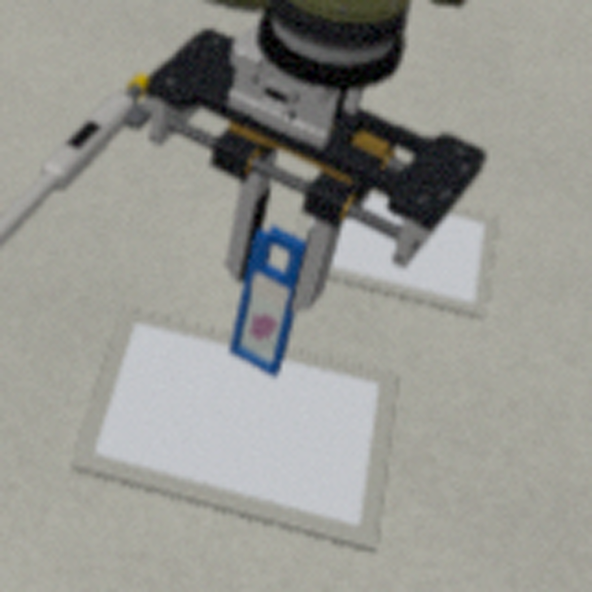

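Picture 7 of 12: the dipper is upright over the pad, foot at (399,258). That matches the prediction of about 30 mm above the pad. Lowering to light contact with a lighter grip.

Emit:
send_rows(
  series=[
    [[0.2,0,0,15,0],[0.2,0,0,24,0],[0.2,0,0,27,0],[0.2,0,0,29,0],[0.2,0,0,30.5,0],[0.2,0,0,31.5,0],[0.2,0,0,31.5,0]],
  ],
  newtons=10,
)

```text
clock: 9.1
eef_pos: [531.5, 209.6, 85.1]
eef_rot: [3.141, 0.003, 3.023]
wrist_force: [-0.7, -1.3, 9.1]
finger_gap: 34.0
```

Emit:
send_rows(
  series=[
    [[0.2,-4,0,0,0],[0.2,-8,0,0.1,0],[0.2,-12,0,0.3,0],[0.2,-15.5,0,0.7,0],[0.2,-19,0,1.4,0],[0.2,-23,0,2.2,0],[0.2,-23,0,2.2,0]],
  ],
  newtons=6,
)

```text
clock: 9.8
eef_pos: [553.9, 206.8, 81.1]
eef_rot: [3.141, 0.0, 3.023]
wrist_force: [1.3, 1.2, 1.6]
finger_gap: 34.0
```

```bash
python3 - <<'E'
from h import *
s=manip.read_state();print(s['eef_pos'],s['wrist_force'])
p=manip.camera('scene');w=manip.camera('wrist')
a=np.clip(cv2.resize(p['img'][190:310,340:460],None,fx=3.3,fy=3.3,interpolation=cv2.INTER_CUBIC)*1.3,0,255).astype(np.uint8)
b=cv2.resize(w['img'][160:360,220:420],(396,396),interpolation=cv2.INTER_CUBIC)
save('s3',np.hstack([a,b]))
E
```

```text
[553.91708609 206.81525093  81.05532636] [1.32038668 1.18941151 1.57831623]
```

View pics/s3.png

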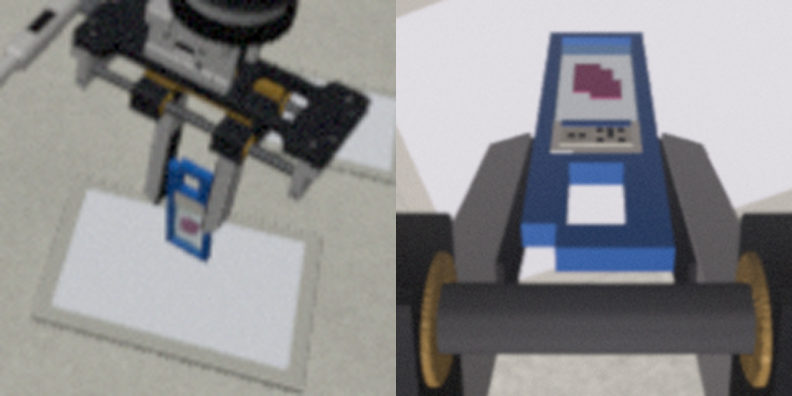

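Picture 8 of 12: the dipper is pivoting as intended, with the foot lagging on the pad, the label side coming up and the notch at top right. Continuing the arc.

Emit:
send_rows(
  series=[
    [[0.2,-3.7,0,1.2,0],[0.2,-7.3,0,2.4,0],[0.2,-11,0,3.7,0],[0.2,-14.4,0,5.1,0],[0.2,-18,0,6.8,0],[0.2,-21.3,0,8.4,0],[0.2,-24.6,0,10.4,0],[0.2,-27.8,0,12.3,0],[0.2,-31,0,14.5,0],[0.2,-33.9,0,16.6,0]],
  ],
)

```text
clock: 10.9
eef_pos: [587.5, 202.8, 64.5]
eef_rot: [3.142, 0.0, 3.023]
wrist_force: [0.4, -0.2, 3.5]
finger_gap: 33.8
```

Emit:
send_rows(
  series=[
    [[0.2,-2.4,0,2,0],[0.2,-4.6,0,4,0],[0.2,-4.6,0,4,0],[0.2,-4.6,0,4,0],[0.2,-4.6,0,4,0]],
  ],
)

```text
clock: 11.4
eef_pos: [591.4, 202.3, 60.5]
eef_rot: [-3.141, -0.0, 3.023]
wrist_force: [1.1, -0.5, 1.4]
finger_gap: 33.8
```

Emit:
send_rows(
  series=[
    [[0.2,0,0,0,0],[0.2,0,0,0,0],[0.2,0,0,0,0],[0.2,0,0,0,0],[0.2,0,0,0,0]],
  ],
  newtons=50,
)

```text
clock: 11.9
eef_pos: [591.5, 202.3, 60.6]
eef_rot: [-3.141, -0.0, 3.023]
wrist_force: [-0.4, 0.1, 0.3]
finger_gap: 33.4
```

Emit:
send_rows(
  series=[
    [[0.2,0,0,-5,0],[0.2,0,0,-15,0],[0.2,5,0,-30,0],[0.2,5,0,-45,0],[0.2,5,0,-60,0],[0.2,5,0,-70,0],[0.2,5,0,-80,0],[0.2,5,0,-80,0],[0.2,5,0,-80,0]],
  ],
)

```text
clock: 12.8
eef_pos: [586.6, 202.8, 140.4]
eef_rot: [-3.141, -0.0, 3.023]
wrist_force: [-0.7, 0.9, -0.5]
finger_gap: 33.5
```

```bash
python3 - <<'E'
from h import *
s=manip.read_state();print(s['eef_pos'],s['wrist_force'],s['finger_gap'])
p=manip.camera('scene');w=manip.camera('wrist')
a=np.clip(cv2.resize(p['img'][170:310,330:470],(396,396),interpolation=cv2.INTER_CUBIC)*1.3,0,255).astype(np.uint8)
b=cv2.resize(w['img'][160:360,220:420],(396,396),interpolation=cv2.INTER_CUBIC)
save('s4',np.hstack([a,b]))
# predicted appearance for tilts
g=np.array(s['eef_pos'])+[0,0,11]; xo=np.array([-.993,.117,0]); yy=np.array([-.117,-.993,0]); Z=np.array([0,0,1])
T=pose(w,s)
for th in (0,20,30,38,44,50,60):
    t=np.radians(th); z=np.cos(t)*Z-np.sin(t)*xo; o=g+20*z
    P=[o+z*-108-17*yy,o+z*-108+17*yy,o+z*8-17*yy]
    q=proj(w,P,T); print(th,((q-[220,160])*1.98).round().tolist(),((proj(p,P)-[330,170])*2.829).round().tolist(),(o-66*z).round(0))
E
```

```text
[586.59823596 202.81176071 140.36511949] [-0.70760829  0.9291966  -0.46094538] 33.461543976409985
0 [[243.0, 99.0], [155.0, 99.0], [276.0, 242.0]] [[182.0, 281.0], [146.0, 260.0], [206.0, 180.0]] [587. 203. 105.]
20 [[245.0, 24.0], [152.0, 24.0], [274.0, 277.0]] [[202.0, 254.0], [166.0, 233.0], [199.0, 189.0]] [571. 205. 108.]
30 [[246.0, -12.0], [151.0, -12.0], [272.0, 289.0]] [[212.0, 238.0], [175.0, 218.0], [196.0, 195.0]] [564. 206. 112.]
38 [[248.0, -39.0], [149.0, -39.0], [271.0, 297.0]] [[219.0, 225.0], [183.0, 205.0], [193.0, 199.0]] [558. 206. 115.]
44 [[250.0, -59.0], [147.0, -59.0], [270.0, 300.0]] [[225.0, 215.0], [188.0, 195.0], [191.0, 203.0]] [555. 207. 118.]
50 [[252.0, -79.0], [145.0, -78.0], [269.0, 303.0]] [[230.0, 205.0], [193.0, 186.0], [189.0, 207.0]] [552. 207. 122.]
60 [[256.0, -108.0], [141.0, -108.0], [267.0, 303.0]] [[238.0, 188.0], [201.0, 169.0], [186.0, 213.0]] [547. 207. 128.]
```

View pics/s4.png

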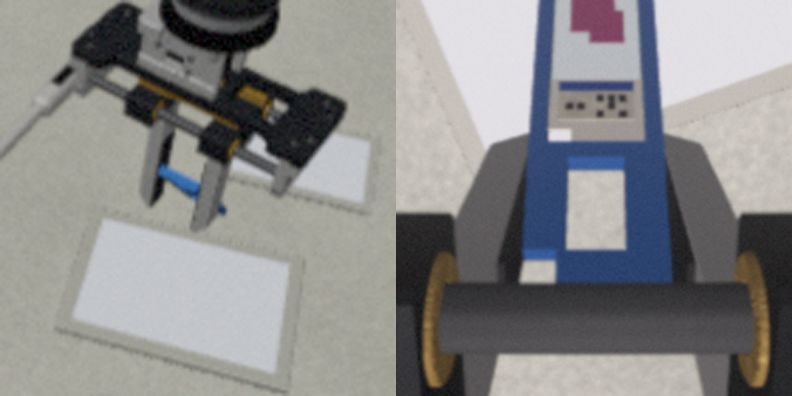

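Picture 9 of 12: the dipper is tipped back, label up. Its foot corner at scene crop (224,212) fits a tilt of about 45°. I'll do one last check for drift, the tilt from the wrist view and bystanders, then hand in.

Emit:
send_rows(
  series=[
    [[0.2,0,0,0,0],[0.2,0,0,0,0],[0.2,0,0,0,0],[0.2,0,0,0,0],[0.2,0,0,0,0],[0.2,0,0,0,0],[0.2,0,0,0,0],[0.2,0,0,0,0],[0.2,0,0,0,0],[0.2,0,0,0,0]],
  ],
)

```text
clock: 13.9
eef_pos: [586.7, 202.9, 140.7]
eef_rot: [3.142, -0.0, 3.023]
wrist_force: [-0.1, -0.1, -0.8]
finger_gap: 33.9
```

```bash
python3 - <<'E'
from h import *
s=manip.read_state();w=manip.camera('wrist');T=pose(w,s);t=manip.camera('top')
g=np.array(s['eef_pos'])+[0,0,11]; xo=np.array([-.993,.117,0]); yy=np.array([-.117,-.993,0]); Z=np.array([0,0,1])
for th in (38,42,45,48,52):
    a=np.radians(th); z=np.cos(a)*Z-np.sin(a)*xo; o=g+20*z
    print(th,proj(w,[o-108*z,o-108*z+3.5*(np.cos(a)*xo+np.sin(a)*Z),o-24*z+3.5*(np.cos(a)*xo+np.sin(a)*Z)],T).round(0).tolist())
im=np.vstack([w['img'][90:290,120:520],t['img'][50:250,200:600]]);save('f',cv2.resize(im,(600,600)))
for n in ['jar','tip_box','pipette','blank_dipper']:
    print(n,[(np.round(d['rect']).tolist(),round(d['conf'],2)) for d in manip.find_in(n,t)][:2])
E
```

```text
38 [[320.0, 140.0], [320.0, 136.0], [320.0, 246.0]]
42 [[320.0, 133.0], [320.0, 129.0], [320.0, 246.0]]
45 [[320.0, 128.0], [320.0, 125.0], [320.0, 247.0]]
48 [[320.0, 123.0], [320.0, 120.0], [320.0, 247.0]]
52 [[320.0, 117.0], [320.0, 114.0], [320.0, 247.0]]
jar [([297.0, 69.0, 38.0, 46.0], 0.64)]
tip_box [([365.0, 69.0, 45.0, 63.0], 0.96)]
pipette [([304.0, 198.0, 22.0, 127.0], 0.77)]
blank_dipper [([412.0, 175.0, 24.0, 12.0], 0.47), ([376.0, 166.0, 84.0, 79.0], 0.26)]
```

View pics/f.png

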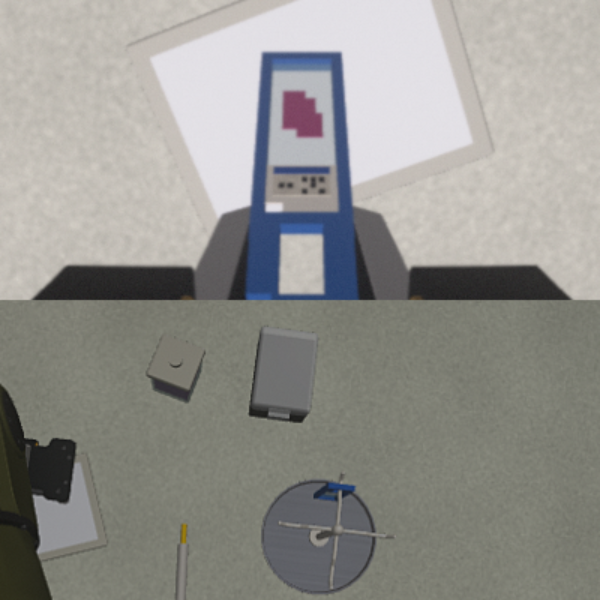

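Picture 10 of 12: the foot is at wrist row 125, so the tilt is about 45°. The label is up, the dipper hangs free over the pad, and the blank dipper and bystanders are unmoved.

```bash
python3 -c "
from cell import manip;print(manip.sign_off())"
```

```text
the job is handed in; nothing more can be done
None
```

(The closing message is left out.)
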